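# Sort rack-post sleeves through a square gauge chute

### The arm

A 6-joint arm with a two-finger parallel gripper is mounted at the origin on the work surface. World frame = base frame: x ahead of the robot, y to its left, z up, the work surface at z = 0. Lengths are in m, angles in rad, forces in N, time in s.
With the tool pointing down it reaches from about 0.375 to 0.925 m from the base axis. Payload 5.7 kg.
Tool frame: the origin (TCP) lies at the centre of the arm's flange, where the gripper is bolted on; the fingertips stand 182 mm ahead of it and the grasp point (between the pads) lies 163 mm ahead of it; z points along the fingers, y is the direction in which the jaws open and shut (so a half turn about z gives the same grasp; the last joint's range is limited). The gripper opens to 88 mm and grips with 3 to 60 N. Pads are 20 mm wide; open, the fingers measure 115 mm over their backs; the gripper's body (75 mm by 178 mm) begins 61 mm behind the grasp point.
Start: joints at [-1.362, 0.359, 1.51, -0, 1.272, -0.115], TCP at [0.191, -0.569, 0.405] pointing down, gripper open.
Joint ranges: [-2.97, 2.97], [-1.01, 2.36], [0.21, 2.38], [-0.96, 4.11], [0.2, 2.71], [-2.98, 2.98]. Speed limits (rad/s): [2.39, 2.39, 3.14, 3.14, 3.14, 3.14].

### API

Orientations are given as a 3x3 rotation matrix whose columns are the frame's x, y, z axes.
In Python, from bench import robot gives the robot as it stands. Calls block until the motion is done:
- robot.movep(position, orientation): joint-space move of the TCP to a pose.
- robot.line_to(position, speed=0.15, frame=None, contact_N=None): straight line of the TCP; frame=None keeps the orientation; speed is the mean speed in m/s. With contact_N (N) it stops when the force on the tool has changed by that much, and returns True; else False.
- robot.move_joints(angles): joint-space move.
- robot.open_gripper() and robot.close_gripper(force=None): open the fingers fully, or close them until they stop; force is the grip in N (None keeps the last).
- robot.pause(seconds).
- robot.inverse_kinematics(position, orientation): joint angles nearest the present ones, or None.
- robot.observe(): the state.
- robot.snapshot(name): name is "scene" or "top" or "wrist"; returns (picture, depth): 384x512x3 uint8, blue, green, red; 384x512 float32, m along the optical axis (not along the pixel's ray), 0 where there is no reading.
- robot.calibration(name): a dict with "intrinsics" (3x3 intrinsics, pixels), "dist" ([k1, k2, p1, p2, k3] as OpenCV has them; the pictures are not rectified), "camera_from_world" (4x4, takes a point from world to camera coordinates). Camera axes: x right, y down, z forward; pixel columns grow to the right and rows downward; lengths in m; the calibration is good to about 2 mm. A picture is of the moment at which its call begins: read the wrist's pose just before it. calibration takes no time and is no camera call; for the wrist camera it gives the pose at the moment of the call.
A pose or a line that the arm cannot do raises robot.MotionError and nothing moves.
- robot.close_job(): hands the job in, once; it reports no verdict.
The state is a dict: "time_s": time; "joint_positions": joint angles; "qvel": joint speeds; "joint_efforts": joint torques, N m; "position": TCP position; "orientation": TCP orientation; "ft_force": force on the tool from outside, world axes, zero at the start; "torque": the same for the moment, N m; "finger_gap": opening from 0.0 (shut) to 1.0 (fully open).
Only numpy, scipy, OpenCV 4.12 (cv2) and the standard library are available. Lean on these libraries where they do the work, as an engineer would, in place of code of your own. Each camera call takes 0.05 s, during which the arm holds its last target. There are 200 camera calls.

### The job

Try each of the three square steel sleeves in the tilted gauge on top of the clear catch bin, lengthwise along its square bore. Let those that fit slide right through the gauge and drop into the bin, and stand the one that will not go in upright in the grey reject tray. Leave the grease tin, tape roll and wrench where they are.

Things in the scene. Friction and masses are not known exactly. Their poses are not given: they have to be found in the camera images.
- gauge: aluminium block 40 mm thick, fixed as the bin's sloping top, with a 45 mm square bore right through. Origin: centre of the bore's mouth, 220 mm above the bench; z along the bore, outwards, 30 deg from vertical, leaning to the robot; y level; bore sides square to x, y. Lips to z = 11 mm widen the mouth to 65 mm. A 40 mm sleeve let go in the bore slides through by itself; a 49 mm one stops in the lips.
- chute: catch bin, clear walls and roof, 232 x 164 mm, 214 mm high, fixed; the gauge's bore is the only way in. Origin on the bench below the gauge's mouth; z up, x away from the robot; inside x = -57 to 167 mm, y = -78 to 78 mm, floor at 6 mm.
- sleeve_a: square hollow plain steel post sleeve, 110 mm long, wall 4 mm, open ends, standing on the bench at the start. Outside width 40 or 49 mm: of sleeves a, b, c two are 40 mm and one is 49 mm; the gauge shows which. 0.2 to 0.45 kg. Origin at its centre (55 mm above the bench when standing); z along its length, x and y square to its sides.
- sleeve_b: square hollow plain steel post sleeve, 110 mm long, wall 4 mm, open ends, standing on the bench at the start. Outside width 40 or 49 mm: of sleeves a, b, c two are 40 mm and one is 49 mm; the gauge shows which. 0.2 to 0.45 kg. Origin at its centre (55 mm above the bench when standing); z along its length, x and y square to its sides.
- sleeve_c: square hollow plain steel post sleeve, 110 mm long, wall 4 mm, open ends, standing on the bench at the start. Outside width 40 or 49 mm: of sleeves a, b, c two are 40 mm and one is 49 mm; the gauge shows which. 0.2 to 0.45 kg. Origin at its centre (55 mm above the bench when standing); z along its length, x and y square to its sides.
- tray: grey plastic reject tray, open on top, outside 160 mm (x) x 130 mm (y) x 35 mm high, walls and floor 5 mm thick, fixed to the bench. Origin under the centre of its floor, on the bench; z up.
- grease_tin: upright closed tin, 80 mm across, 90 mm high; origin at the centre of its underside. Bystander: leave it where it is.
- tape_roll: grey roll of tape lying flat, 100 mm across, 48 mm high; origin at the centre of its underside. Bystander: leave it where it is.
- wrench: steel wrench lying on the bench, 130 mm long, its length along its x axis. Bystander: leave it where it is.
Things that resemble listed ones, but are neither listed nor needed, are in the scene too. Leave any red or yellow look-alike of the sleeve_a alone.

How it is judged:
By the outcome, as a careful person would: the job done as asked, in the order asked, and still so for the second after the job is handed in, with the robot touching nothing.
It also fails if it takes over 72 s, if anything falls off the work surface, if the arm or the gripper's body presses on something with over 40 N, if the wrist force passes 120 N, or if a joint passes its speed limit or range.

## Working session

There is one attempt and no reset: what is moved stays moved. The work goes in short steps, each a Python script; the robot and the scene stay as the last script left them, time stands still between calls to the robot, and variables do not carry over. Pictures are saved under pics/ and viewed, about 8 in all and at most 12, crops included, and the job is handed in when it is done.

```bash
mkdir -p pics; ls; python3 - <<'E'
from bench import robot
import cv2,numpy as np
for n in("scene","top"):
    p,d=robot.snapshot(n); cv2.imwrite(f"pics/{n}0.png",p); np.save(f"pics/{n}0.npy",d)
    c=robot.calibration(n); print(n,np.round(c["intrinsics"],1).tolist(),np.round(c["dist"],3),np.round(c["camera_from_world"],3).tolist())
o=robot.observe();print(o["time_s"],o["ft_force"],o["finger_gap"])
E
```

```text
pics
scene [[387.7, 0.0, 258.9], [0.0, 387.7, 190.0], [0.0, 0.0, 1.0]] [-0.123  0.     0.     0.     0.   ] [[0.883, 0.468, -0.012, -0.484], [0.369, -0.712, -0.598, -0.106], [-0.288, 0.524, -0.802, 1.519], [0.0, 0.0, 0.0, 1.0]]
top [[473.6, 0.0, 241.9], [0.0, 473.6, 195.6], [0.0, 0.0, 1.0]] [-0.103  0.     0.     0.     0.   ] [[0.02, -1.0, 0.004, 0.007], [-0.997, -0.02, -0.08, 0.538], [0.08, -0.002, -0.997, 1.624], [0.0, 0.0, 0.0, 1.0]]
0.1 [0.23674778 0.36410113 0.31913321] 1.0012827783199778
```

View pics/top0.png

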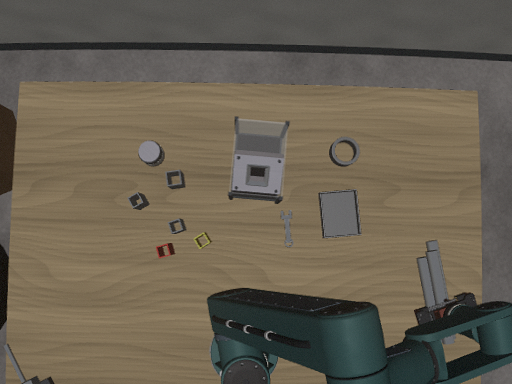

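View pics/scene0.png

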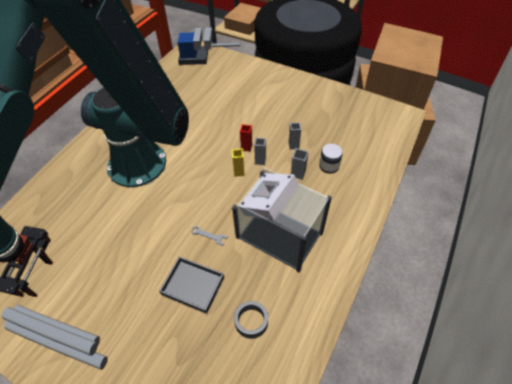

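Top view: the grey sleeve candidates are at (175,179), (138,200) and (177,226). The look-alikes are red (165,250) and yellow (203,240), both to be left alone. The gauge bore is at (258,174), the tray at (340,214), the tin at (151,152), the roll at (344,151) and the wrench at (287,228).

```bash
cat > h.py <<'E'
import numpy as np,cv2
from bench import robot
def cal(n):
    c=robot.calibration(n);return np.array(c["intrinsics"]),np.array(c["dist"]),np.array(c["camera_from_world"])
def world(c,uv,z):
    """uv Nx2 pixels, z depth along the optical axis"""
    K,D,T=c; uv=np.asarray(uv,float).reshape(-1,1,2)
    n=cv2.undistortPoints(uv,K,D)[:,0]; P=np.c_[n,np.ones(len(n))]*np.asarray(z).reshape(-1,1)
    return (P-T[:3,3])@T[:3,:3]
def cloud(c,d,box=None):
    v,u=np.mgrid[:384,:512]
    if box: s=np.s_[box[1]:box[3],box[0]:box[2]]; u,v,d=u[s],v[s],d[s]
    m=d>0
    return world(c,np.c_[u[m],v[m]],d[m]),np.c_[u[m],v[m]]
def down(yaw):
    "tool z down, tool y (jaw axis) at yaw in the world"
    y=np.array([np.cos(yaw),np.sin(yaw),0]);z=np.array([0,0,-1.]);return np.c_[np.cross(y,z),y,z]
E
python3 - <<'E'
from h import *
c=cal("top");d=np.load("pics/top0.npy")
for n,b in dict(s1=(160,165,192,194),s2=(125,188,152,214),s3=(164,215,190,238),red=(152,240,178,262),yel=(190,230,215,252),tin=(130,135,170,172),tape=(325,130,365,170),tray=(312,183,368,243)).items():
    P,_=cloud(c,d,b); z=P[:,2]; lim={'tray':.02}.get(n,.035)
    Q=P[z>lim]; 
    r=cv2.minAreaRect((Q[Q[:,2]>Q[:,2].max()-.012][:,:2]*1000).astype(np.float32)); print(n,len(Q),np.round(Q[:,2].max(),3),[np.round(x,1) for x in r])
P,uv=cloud(c,d,(225,110,300,210)); Q=P[P[:,2]>.1]
for row in range(115,205,6):
    k=(uv[:,1]==row)&np.isin(uv[:,0],[236,242,248,258,270,278,284]); print(row,[tuple(np.round(p*1000).astype(int).tolist()) for p in P[k]])
o=robot.observe();K,D,T=cal("wrist");R=o["orientation"];print(K[0],np.round(T[:3,:3]@R,3).tolist(),np.round(np.array(R).T@(-T[:3,:3].T@T[:3,3]-o["position"]),3))
E
```

```text
s1 203 0.117 [array([586.5, 245.6]), array([50. , 49.9]), np.float64(8.5)]
s2 194 0.117 [array([510.3, 371.1]), array([42. , 40.9]), np.float64(31.7)]
s3 137 0.117 [array([427.6, 234.6]), array([39.5, 40.2]), np.float64(20.0)]
red 137 0.119 [array([344.9, 273.2]), array([39.4, 40.4]), np.float64(17.1)]
yel 101 0.119 [array([381.6, 147.9]), array([39.1, 37.1]), np.float64(35.0)]
tin 503 0.111 [array([651. , 294.3]), array([107.7,   8.5]), np.float64(32.5)]
tape 297 0.058 [array([ 699.2, -335.6]), array([98.5, 94.1]), np.float64(67.1)]
tray 322 0.046 [array([ 482.7, -322.3]), array([160.7, 132.6]), np.float64(6.1)]
115 [(828, 45, 1), (829, 23, -2), (830, 2, -5), (831, -34, -3), (831, -77, -1), (833, -106, -4), (833, -127, -5)]
121 [(755, 42, 211), (756, 23, 210), (757, 4, 207), (756, -27, 214), (757, -64, 216), (810, -106, -3), (809, -127, 4)]
127 [(735, 41, 216), (736, 23, 214), (738, 4, 209), (738, -27, 210), (738, -65, 214), (739, -90, 213), (739, -108, 214)]
133 [(717, 41, 214), (717, 22, 216), (718, 4, 214), (717, -27, 218), (719, -65, 214), (719, -89, 218), (720, -108, 216)]
139 
[... 742 characters left out ...]
6, 20, 215), (585, 1, 223), (612, -37, 10), (586, -66, 226), (587, -90, 224), (615, -129, 4)]
181 [(568, 38, 208), (567, 19, 211), (568, 1, 209), (569, -30, 208), (570, -67, 208), (570, -92, 214), (594, -130, 0)]
187 [(549, 37, 202), (550, 19, 198), (551, 0, 198), (551, -31, 205), (551, -68, 204), (552, -93, 204), (573, -130, -6)]
193 [(533, 37, 181), (533, 18, 181), (534, 0, 179), (549, -38, 10), (534, -69, 189), (534, -94, 191), (551, -129, 8)]
199 [(527, 39, -2), (528, 18, -6), (528, -4, -2), (526, -38, 28), (524, -77, 67), (516, -95, 183), (530, -130, 1)]
[291.6027608    0.         251.42765325] [[-0.001, 1.0, -0.0], [-0.958, -0.001, -0.285], [-0.285, -0.0, 0.958]] [ 0.078 -0.     0.021]
```

```bash
python3 - <<'E'
import cv2
p=cv2.imread("pics/top0.png"); cv2.imwrite("pics/crop1.png",cv2.resize(p[110:265,115:305],None,fx=4,fy=3.8,interpolation=cv2.INTER_CUBIC))
E
```

```text
(no output)
```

View pics/crop1.png

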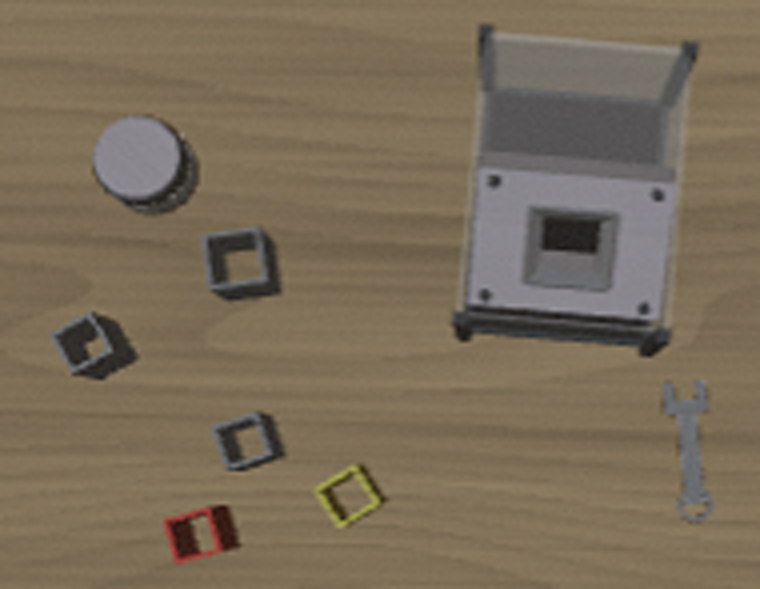

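The crop confirms the three plain grey sleeves. The one at (586,246) mm looks wider (about 50 mm), and the gauge will decide. Next I take close wrist views of the gauge and the sleeves.

```bash
cat >> h.py <<'E'
def go(p,R,line=None,both=True,dry=False,**k):
    "joint move (or line) to TCP pose, taking the half turn with less joint travel"
    q0=np.array(robot.observe()["joint_positions"]); best=None
    for S in ([1,-1] if both else [1]):
        Q=R*np.array([S,S,1]); q=robot.inverse_kinematics(list(p),Q.tolist())
        if q is not None:
            c=np.abs(np.array(q)-q0).max()
            if best is None or c<best[0]: best=(c,Q,q)
    if best is None: raise RuntimeError("no IK")
    if dry: return best
    robot.movep(list(p),best[1].tolist()); return best[1]
def gaugeR(yaw):
    c,s=np.cos(yaw),np.sin(yaw); Rz=np.array([[c,-s,0],[s,c,0],[0,0,1]]); a=np.pi/6
    z=np.array([-np.sin(a),0,np.cos(a)]);y=np.array([0,1.,0]);return Rz@np.c_[np.cross(y,z),y,z]
def toolG(G): return np.c_[-G[:,0],G[:,1],-G[:,2]]   # tool z into the bore, jaws along gauge y
E
python3 - <<'E'
from h import *
G=gaugeR(0.0); 
def shot(n):
    c=cal("wrist"); p,d=robot.snapshot("wrist"); cv2.imwrite(f"pics/{n}.png",p); np.savez(f"pics/{n}.npz",d=d,K=c[0],D=c[1],T=c[2]); print(n,robot.observe()["time_s"])
go(np.array([.595,-.037,.22])+G[:,2]*.36,toolG(G)); robot.pause(.2); shot("wg")
go([.50,.27,.50],down(0)); robot.pause(.2);shot("ws")
E
python3 - <<'E'
import cv2,numpy as np
cv2.imwrite("pics/w.png",np.hstack([cv2.resize(cv2.imread(f"pics/{n}.png"),(400,300)) for n in("wg","ws")]))
E
```

```text
wg 2.6083
ws 4.05
```

View pics/w.png

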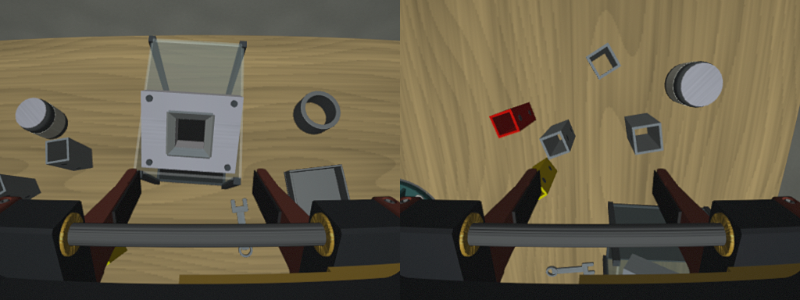

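Left view (wrist, gauge): mouth near (190,132) in the panel, with lips round it. Right view: sleeves at (557,139), (602,61) and (645,133), red at (513,120), yellow at (545,180), tin at (694,84). Now I compute the poses.

```bash
python3 - <<'E'
from h import *
f=np.load("pics/wg.npz");c=(f["K"],f["D"],f["T"]);d=f["d"]
yaw=0
cen=np.array([.595,-.037,.22])
for it in range(4):
    G=gaugeR(yaw)
    P,uv=cloud(c,d,(170,105,320,225)); L=(P-cen)@G
    plate=(abs(L[:,0])<.07)&(abs(L[:,1])<.08)&(np.maximum(abs(L[:,0]),abs(L[:,1]))>.042)&(abs(L[:,2])<.02)
    A=np.c_[L[plate][:,:2],np.ones(plate.sum())]; k=np.linalg.lstsq(A,L[plate][:,2],rcond=None)[0]
    cen=cen+G[:,2]*np.median(L[plate][:,2]); L=(P-cen)@G
    deep=(L[:,2]<-.006)&(abs(L[:,0])<.04)&(abs(L[:,1])<.04)
    o=(-c[2][:3,:3].T@c[2][:3,3]-cen)@G
    t=o[2]/(o[2]-L[deep][:,2]); X=o+(L[deep]-o)*t[:,None]
    r=cv2.minAreaRect((X[:,:2]*1000).astype(np.float32)); a=r[2]; a=(a+45)%90-45
    lip=plate*0+((L[:,2]>.006)&(np.abs(L[:,:2]).max(1)<.05)); rl=cv2.minAreaRect((L[lip>0][:,:2]*1000).astype(np.float32))
    pr=cv2.minAreaRect((L[plate][:,:2]*1000).astype(np.float32))
    print(np.round(k,3),"bore",[np.round(v,1) for v in r],"lip",lip.sum(),L[:,2].max(),[np.round(v,1) for v in rl],"plate",[np.round(v,1) for v in pr],np.round(cen,4),np.degrees(yaw))
    cen=cen+G[:,:2]@(np.array(r[0])/1000); yaw+=np.radians(a)*.8
print("final",cen,yaw)
f=np.load("pics/ws.npz");c=(f["K"],f["D"],f["T"]);d=f["d"]
P,uv=cloud(c,d)
for s in([.5865,.2456],[.5103,.3711],[.4276,.2346]):
    k=(np.linalg.norm(P[:,:2]-s,axis=1)<.045)&(P[:,2]>.102)&(P[:,2]<.125); r=cv2.minAreaRect((P[k][:,:2]*1000).astype(np.float32)); print("sleeve",k.sum(),np.median(P[k][:,2]),[np.round(v,1) for v in r])
E
```

```text
[-0.012 -0.025  0.003] bore [array([-4.9,  9.5]), array([44.2, 43.4]), np.float64(86.6)] lip 1316 0.18836660533022298 [array([-5.6, 12.1]), array([74.6, 70.8]), np.float64(86.6)] plate [array([-6.1,  5.4]), array([156.6, 121.1]), np.float64(86.5)] [ 0.5938 -0.037   0.222 ] 0.0
[-0.006 -0.012 -0.   ] bore [array([-0. ,  0.1]), array([44.3, 43.3]), np.float64(88.7)] lip 1304 0.1889710317150394 [array([-0.9,  0.5]), array([70.7, 70.8]), np.float64(89.0)] plate [array([-4.5,  0.1]), array([159.7, 131. ]), np.float64(89.9)] [ 0.5895 -0.0275  0.2197] -2.7358764648437504
[-0.006 -0.001 -0.   ] bore [array([ 0., -0.]), array([44.2, 43.3]), np.float64(89.8)] lip 1302 0.18925480301864467 [array([-0.8,  0.3]), array([70.7, 70.8]), np.float64(89.9)] plate [array([-5.,  0.]), array([130., 160.]), np.float64(0.1)] [ 0.5895 -0.0275  0.2197] -3.7647644042968755
[-0.007  0.001 -0.   ] bore [array([0., 0.]), array([44.2, 43.3]), np.float64(89.9)] lip 1297 0.1892953553539953 [array([-0.9,  0.3]), array([70.8, 70.7]), np.float64(0.0)] plate [array([-5.1, -0. ]), array([129.7, 160. ]), np.float64(0.0)] [ 0.5895 -0.0275  0.2197] -3.953936767578125
final [ 0.5894745  -0.02745264  0.21972107] -0.06987921647480715
sleeve 572 0.10923278950501916 [array([586.8, 246.5]), array([49.7, 49.7]), np.float64(9.6)]
sleeve 450 0.10928827536519903 [array([511.1, 371.1]), array([40.4, 39.6]), np.float64(32.2)]
sleeve 449 0.10934305186766226 [array([428.3, 235.7]), array([40.8, 40.4]), np.float64(20.3)]
```

```bash
cat >> h.py <<'E'
CEN=np.array([.5895,-.0275,.2197]); G=gaugeR(-.0695)
def st(*m): o=robot.observe(); print(*m,"t",round(o["time_s"],2),"gap",round(o["finger_gap"],3),"F",np.round(o["ft_force"],1),"p",np.round(o["position"],4))
def pick(x,y,deg):
    opts=[np.radians(deg),np.radians(deg+90)]
    a=min(opts,key=lambda a:go([x,y,.40],down(a),dry=True)[0])
    go([x,y,.40],down(a)); hit=robot.line_to([x,y,.248],speed=.15,contact_N=12); st("down",np.degrees(a),hit)
    robot.close_gripper(force=40); st("grip"); robot.line_to([x,y,.48],speed=.25); st("lift")
def gauge_try(stop=.213):
    go(CEN+G[:,2]*.34,toolG(G)); st("above")
    robot.line_to((CEN+G[:,2]*.275).tolist(),speed=.15)
    hit=robot.line_to((CEN+G[:,2]*stop).tolist(),speed=.04,contact_N=10); st("in",hit,"depth",((robot.observe()["position"]-CEN)@G).round(4)); return hit
E
cat > shot.py <<'E'
from h import *
import sys
ims=[]
for n in sys.argv[2:]:
    p,_=robot.snapshot(n); ims.append(p[:300]if n=="wrist" else p)
ims=[cv2.resize(i,(400,int(400*i.shape[0]/i.shape[1]))) for i in ims]; h=max(i.shape[0] for i in ims)
cv2.imwrite(f"pics/{sys.argv[1]}.png",np.hstack([np.pad(i,((0,h-i.shape[0]),(0,0),(0,0))) for i in ims]))
E
python3 - <<'E'
from h import *
pick(.4283,.2357,20.3)
gauge_try()
E
python3 shot.py t1 scene wrist
```

```text
down 20.3 False t 5.79 gap 1.002 F [-0.3 -0.2  1. ] p [0.429  0.236  0.2487]
grip t 6.59 gap 0.451 F [ 0.1 -1.   0.5] p [0.4283 0.2357 0.248 ]
lift t 7.67 gap 0.453 F [ 0.  -0.2 -3. ] p [0.4276 0.2354 0.4785]
above t 8.88 gap 0.458 F [-0.2  0.5 -2.6] p [ 0.4198 -0.0154  0.5133]
in False depth [1.000e-04 0.000e+00 2.132e-01] t 11.17 gap 0.453 F [-0.1  0.1 -3.2] p [ 0.4832 -0.0201  0.4044]
```

View pics/t1.png

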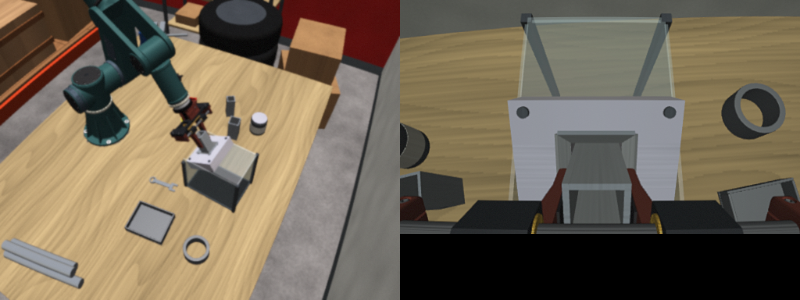

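The sleeve is centred in the mouth, 35 mm deep with no contact, so it fits. I release it, retract and check.

```bash
python3 - <<'E'
from h import *
robot.open_gripper(); robot.pause(.3); robot.line_to((CEN+G[:,2]*.30).tolist(),speed=.2); st("out")
E
python3 shot.py t2 scene wrist
```

```text
out t 13.03 gap 0.998 F [ 0.3  0.6 -0.3] p [ 0.4398 -0.0171  0.4793]
```

View pics/t2.png

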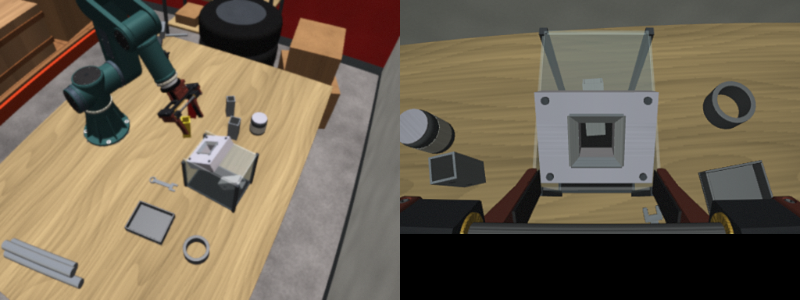

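The first sleeve has slid through. It lies in the bin, visible through the roof at (593,83), and the bore is clear. Next is the sleeve at (511,371).

```bash
python3 - <<'E'
from h import *
pick(.5111,.3711,32.2)
if not gauge_try():
    robot.open_gripper(); robot.pause(.3); robot.line_to((CEN+G[:,2]*.30).tolist(),speed=.2); st("out")
E
python3 shot.py t3 scene wrist
```

```text
down 122.2 False t 15.81 gap 1.001 F [ 0.1 -0.2  0.3] p [0.5116 0.3713 0.249 ]
grip t 16.61 gap 0.454 F [ 0.2 -0.2  0.1] p [0.5111 0.3711 0.248 ]
lift t 17.68 gap 0.451 F [-0.   0.6 -3.4] p [0.5106 0.3708 0.4781]
above t 19.16 gap 0.454 F [ 0.  -0.7 -4.3] p [ 0.4204 -0.0154  0.5141]
in False depth [ 1.000e-04 -0.000e+00  2.132e-01] t 21.44 gap 0.454 F [-1.   0.2 -3.6] p [ 0.4832 -0.0201  0.4044]
out t 23.2 gap 1.002 F [-0.6  0.2 -0.7] p [ 0.4398 -0.0171  0.4793]
```

View pics/t3.png

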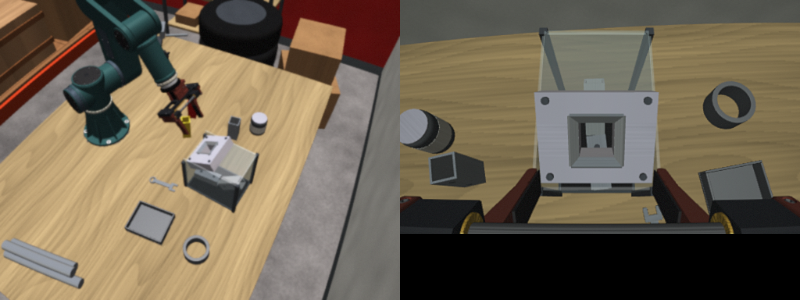

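Two sleeves are through and the bore is clear. Now I try the third.

```bash
python3 - <<'E'
from h import *
pick(.5868,.2465,9.6)
hit=gauge_try()
p,_=robot.snapshot("wrist"); cv2.imwrite("pics/c3.png",p)
if hit: robot.line_to((CEN+G[:,2]*.36).tolist(),speed=.15); st("back")
E
```

```text
down 99.6 False t 25.6 gap 1.0 F [0.4 0.3 1. ] p [0.5873 0.2465 0.249 ]
grip t 26.28 gap 0.558 F [-0.1  1.2  1.3] p [0.5868 0.2465 0.248 ]
lift t 27.36 gap 0.556 F [-0.3  0.4 -2.9] p [0.5863 0.2463 0.4782]
above t 28.47 gap 0.561 F [ 0.9 -0.7 -3.9] p [ 0.4206 -0.0155  0.5142]
in True depth [0.000e+00 1.000e-04 2.497e-01] t 29.84 gap 0.554 F [-1.2  1.3  3.4] p [ 0.4649 -0.0187  0.436 ]
back t 30.77 gap 0.557 F [-0.4 -0.7 -3.1] p [ 0.4097 -0.015   0.5303]
```

The third sleeve stopped in the lips (bottom about 2 mm above the mouth plane) and its finger gap is 49 mm, so it is the reject. It goes to the tray.

```bash
python3 - <<'E'
from h import *
x,y=.4827,-.3223; b=np.radians(6.1)
a=min([b,b+np.pi/2],key=lambda a:go([x,y,.42],down(a),dry=True)[0])
go([x,y,.42],down(a)); st("over")
robot.line_to([x,y,.275],speed=.15)
hit=robot.line_to([x,y,.250],speed=.02,contact_N=6); st("set",hit)
robot.open_gripper(); robot.pause(.2); robot.line_to([x,y,.45],speed=.2); st("up")
robot.move_joints([-1.362,0.359,1.51,0,1.272,-0.115]); robot.pause(.3); st("home")
d=robot.snapshot("top")[1]; c=cal("top")
P,_=cloud(c,d,(300,160,380,250)); Q=P[P[:,2]>.09]; print(len(Q),Q.max(0),[np.round(v,1) for v in cv2.minAreaRect((Q[:,:2]*1000).astype(np.float32))])
d0=np.load("pics/top0.npy"); P0,_=cloud(c,d0,(120,130,310,262))
for n,bx,lo in(("tin",(130,135,170,172),.06),("tape",(325,130,365,170),.03),("red",(152,240,178,262),.09),("yel",(190,230,215,252),.09)):
    print(n,[np.round(np.median(W[W[:,2]>lo],axis=0),4) for W in(cloud(c,d0,bx)[0],cloud(c,d,bx)[0])])
E
python3 shot.py t4 scene top
```

```text
over t 32.02 gap 0.556 F [-0.5 -0.2 -2.9] p [ 0.4829 -0.3214  0.4203]
set True t 34.15 gap 0.559 F [0.2 0.6 4.7] p [ 0.4826 -0.3223  0.2528]
up t 36.26 gap 1.001 F [0.3 0.4 0.1] p [ 0.4823 -0.322   0.4488]
home t 37.99 gap 0.998 F [ 0.  -0.6  0.5] p [ 0.1917 -0.5688  0.4048]
123 [ 0.50648085 -0.29468913  0.12337301] [array([ 481.6, -321.7]), array([49.2, 51.2]), np.float64(4.7)]
tin [array([0.674 , 0.3315, 0.0892]), array([0.6742, 0.3317, 0.0889])]
tape [array([ 0.6978, -0.3326,  0.0472]), array([ 0.6964, -0.3337,  0.0471])]
red [array([0.3466, 0.2696, 0.1089]), array([0.3463, 0.2722, 0.1091])]
yel [array([0.3819, 0.1487, 0.1081]), array([0.3828, 0.1466, 0.1092])]
```

View pics/t4.png

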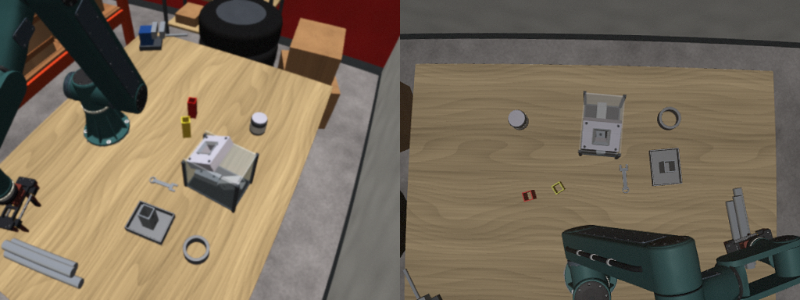

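The big sleeve stands upright in the tray at (667,168). The bin holds the other two and the bystanders have not moved. I hand the job in.

```bash
python3 -c "
from bench import robot
robot.close_job()"
```

```text
the job is handed in; nothing more can be done
```

I tried all three sleeves in the gauge: two fitted and dropped into the bin, and the third stands upright in the grey reject tray. The job was handed in at about 38 s of robot time.

- **Sleeves that fit:** the ones first at (428,236) mm and (511,371) mm each went 35 mm into the bore without contact. I let them go and they slid through. The pictures showed the bore clear after each one and nothing stuck in it.
- **Reject:** the sleeve first at (587,246) mm is 49 mm wide and stopped in the lips, about 2 mm above the mouth. It now stands centred in the tray; the last depth check showed its top about 115–120 mm up (allowing for noise), with a footprint of about 50 mm.
- **Left alone:** the tin, tape roll and the red and yellow look-alikes were within depth noise (under 3 mm) of their first positions. I checked the wrench only by eye, and it looked unmoved.

No check failed or disagreed. I did not measure the two sleeves inside the bin; I only saw them through its clear roof and the bore.

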